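Index the drilling jig to its next station

ROBOT

A 6-joint arm with a two-finger parallel gripper is mounted at the origin on the work surface. World frame = base frame: x ahead of the robot, y to its left, z up, the work surface at z = 0. Lengths are in mm, angles in degrees, forces in N, time in s.
With the tool pointing down it reaches from about 350 to 925 mm from the base axis. Payload 6.4 kg.
Tool frame: the origin (TCP) lies midway between the tips of the shut fingers; the grasp point (between the pads) lies 19 mm behind it (r.grip_depth is the distance from the TCP to the grasp point, in mm); z points along the fingers, x is the direction in which the jaws open and shut, and the axes are right-handed (so a half turn about z gives the same grasp; the last joint's range is limited). The gripper opens to 94 mm and grips with 3 to 60 N. Pads are 16 mm wide; open, the fingers measure 119 mm over their backs; the gripper's body (75 mm by 177 mm) begins 78 mm behind the grasp point.
Start: joints at [-77.183, 14.043, 89.255, -0, 76.702, -9.975], TCP at [251.81, -599.254, 168.655] pointing down, gripper open.
Joint ranges: [-179.41, 179.41], [-58.25, 129.5], [7.25, 145.43], [-54.29, 234.29], [11.92, 165.04], [-157.13, 157.13]. Speed limits (degrees/s): [147.25, 147.25, 180, 180, 180, 180].

INTERFACE

Orientations are given as a 3x3 rotation matrix whose columns are the frame's x, y, z axes.
In Python, from workcell import readout, optics, workorder, nets, r gives the robot as it stands. The module is installed in compiled form; this text tells all that it offers.
- The arm moves only by the tool drive_tool, never from a script. Its arguments are lists of equal length, an entry for each row: "fingers": the closure in counts, from 0 (fully open) to 255 (shut); "dp": the shift along the tool's x, y, z in cm, a list of three; "roll": the turn about the tool's z in rad. In form: {"fingers": [fingers, ...], "dp": [[x, y, z], ...], "roll": [roll, ...]}. A call has 1 to 10 rows; each row is the pose to reach, as a shift and turn from the pose measured when the call began, along the tool's axes at that moment; what a row does not reach only later rows make up. A row lasts 1/8 s, in which the tool goes at most 62.5 mm and 10.7 degrees, less where a joint would pass 70% of its speed; a pose out of reach is approached as far as the arm can. A call with a gripper value outside its range is refused whole. The fingers move at their own pace and stop on an object; "force" is the grip in N (left out, the last holds). Time passes only in rows, so rows that repeat a pose let the fingers close. It gives the time, the measured TCP pose, the force and the opening at its end, in the units of the state.
- readout.state(): the state, without advancing time (a new reading comes with each control period).
- optics.snapshot(name): name is "side" or "top" or "wrist"; returns a dict with "image" (420x560x3 uint8, blue, green, red), "camera_matrix" (3x3 intrinsics, pixels), "extrinsics" (4x4, takes a point from world to camera coordinates). Camera axes: x right, y down, z forward; pixel columns grow to the right and rows downward; lengths in mm; the calibration is good to about 2 mm. A picture is of the moment at which its call begins. There is no depth.
- workorder.hand_in(): hands the job in, once; it reports no verdict.
Trained networks look in the newest picture that a camera, given by its name, has taken for a name from the list of things; names that differ only in an ending like _2 or _b are one class to them, and where a whole thing is asked for, a point or a joint stands for the part that bears it (a point fixed in the world has none). Each returns a list of dicts, best first, with "conf" (0 to 1); they miss things now and then, are a little off and sometimes report something else, mostly with a low value. They report only what shows in the picture. A call takes as long as a camera call.
- nets.search_frame(camera, name): "bbox" ([centre column, centre row, width, height] in pixels, round what is visible of it).
The state is a dict: "time_s": time; "qpos": joint angles; "joint_vel": joint speeds; "tau": joint torques, N m; "tool_pos": TCP position; "ee_rot": TCP orientation; "wrist_force": force on the tool from outside, world axes, zero at the start; "ft_torque": the same for the moment, N m; "grip_width": finger opening in mm.
Only numpy, scipy, OpenCV 4.12 (cv2) and the standard library are available. Lean on these libraries where they do the work, as an engineer would, in place of code of your own. Each camera call takes 0.05 s, during which the arm holds its last target.

TASK

The hole under the drill guide in the round white lamp-base blank is done. Turn the indexing table that carries it one station (60 degrees) clockwise, seen from above, so that it rests in the next click position; it has an upright wooden handle for this. Let go at the end, and leave the other indexing table, with the square blank, at its station.

Things in the scene. Friction and masses are not known exactly. Their poses are not given: they have to be found in the camera images.
- round_table (a joint): turn (rad) of the indexing table with the ROUND white blank (116 mm across); 0 at the present station, grows clockwise from above. Sprung click positions at -1.047, 0, 1.047, 2.094; stops 0.2 outside the first and last. Passing the hump half-way between stations takes about 6 N at the handle; past it the spring pulls it into the next.
- round_hub (a point): on that table's vertical axis, at the top of its dark steel disc (220 mm across), 50 mm above the bench. The blank's top is 20 mm and the clamp nut's 34 mm above it. On the side away from the robot a steel post 140 mm from the axis carries a guide arm, top 128 mm above the bench, that reaches in over the blank to 28 mm from the axis.
- round_handle (a point): centre of that table's upright wooden handle: a round sleeve 18 mm in diameter, 50 mm tall, spinning freely on its pin, so fingers need not turn with the table. It stands on the disc 90 mm from the axis, on the robot's side, and circles the hub; its top is 103 mm, this point 78 mm above the bench. Pinch it from above, in any direction.
- square_table (a joint): turn (rad) of the other, otherwise identical table, with the SQUARE white blank (100 by 100 mm); 0 at its present station. It stands beside the first, to its left or right, axes at least 320 mm apart, and is to stay where it is.

How it is judged:
By the outcome, as a careful person would: the job done as asked, in the order asked, and still so for the second after the job is handed in, with the robot touching nothing.
It also fails if it takes over 35 s, if anything falls off the work surface, if the arm or the gripper's body presses on something with over 40 N, if the wrist force passes 120 N, or if a joint passes its speed limit or range.

## Working session

There is one attempt and no reset: what is moved stays moved. The work goes in short steps, Python scripts to look and compute and a tool call to move; the robot and the scene stay as the last step left them, time stands still between calls to the robot, and variables do not carry over. Pictures are saved under pics/ and viewed, and the job is handed in when it is done.

Besides the shell and the picture viewer there is one more tool, called after ">>>" as name(argument=value, ...), one argument or row to a line, values as JSON. drive_tool: Moves the arm, as the interface text tells. Its arguments: {"type":"object","properties":{"fingers":{"type":"array"},"dp":{"type":"array"},"roll":{"type":"array"},"force":{"type":"number"}},"required":["fingers","dp","roll"]}

```bash
mkdir -p pics; python3 - <<'E'
from workcell import readout, optics, nets
import cv2, numpy as np, pickle
for c in ["top","side"]:
    s=optics.snapshot(c); cv2.imwrite(f"pics/{c}0.png",s["image"]); pickle.dump(s,open(f"{c}0.pkl","wb"))
    for n in ["round_table","round_handle","round_hub","square_table"]:
        print(c,n,[(np.round(d["bbox"],1).tolist(),round(d["conf"],2)) for d in nets.search_frame(c,n)[:3]])
s=readout.state();print(s["time_s"],s["tool_pos"],np.round(s["ee_rot"],3),s["wrist_force"],s["grip_width"])
E
```

```text
top round_table [([186.5, 229.8, 107.2, 108.5], 0.65)]
top round_handle [([185.4, 228.9, 106.9, 108.6], 0.77)]
top round_hub [([187.6, 228.6, 105.6, 102.1], 0.91)]
top square_table [([366.8, 202.4, 108.8, 112.5], 0.58)]
side round_table [([236.2, 167.0, 107.9, 83.0], 0.6)]
side round_handle [([236.8, 167.3, 103.8, 75.6], 0.59)]
side round_hub [([238.6, 165.9, 108.6, 73.1], 0.98)]
side square_table [([318.6, 317.1, 138.3, 130.4], 0.71)]
0.5 [ 251.77424962 -599.24676852  168.62771295] [[ 0.387 -0.922 -0.   ]
 [-0.922 -0.387  0.   ]
 [-0.    -0.    -1.   ]] [ 0.33733103 -0.02048415  0.00815059] 94.17817931371604
```

View pics/top0.png

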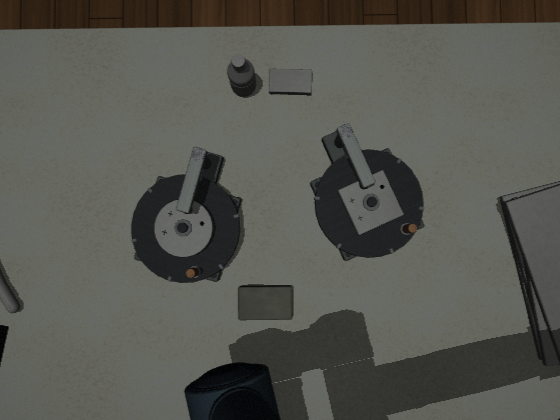

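View pics/side0.png

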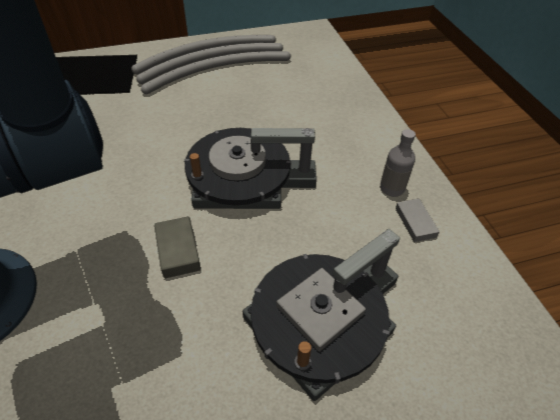

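```bash
python3 - <<'E'
import cv2,pickle,numpy as np
for c,(x0,x1,y0,y1) in {"top":(120,250,160,300),"side":(170,310,90,220)}.items():
    s=pickle.load(open(f"{c}0.pkl","rb"));print(c,np.round(s["camera_matrix"],1).tolist(),np.round(s["extrinsics"],3).tolist())
    cv2.imwrite(f"pics/{c}0z.png",cv2.resize(s["image"][y0:y1,x0:x1],None,fx=4,fy=4,interpolation=2))
E
```

```text
top [[512.2, 0.0, 277.2], [0.0, 512.2, 210.5], [0.0, 0.0, 1.0]] [[-0.011, -1.0, -0.005, -13.839], [-0.998, 0.011, -0.064, 543.647], [0.064, 0.004, -0.998, 1049.709], [0.0, 0.0, 0.0, 1.0]]
side [[452.8, 0.0, 277.0], [0.0, 452.8, 212.5], [0.0, 0.0, 1.0]] [[0.959, -0.284, 0.018, -524.609], [-0.204, -0.731, -0.651, 150.775], [0.198, 0.62, -0.759, 773.712], [0.0, 0.0, 0.0, 1.0]]
```

View pics/top0z.png

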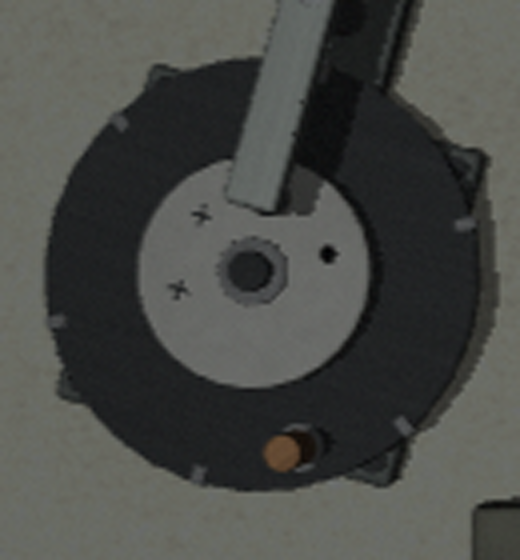

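View pics/side0z.png

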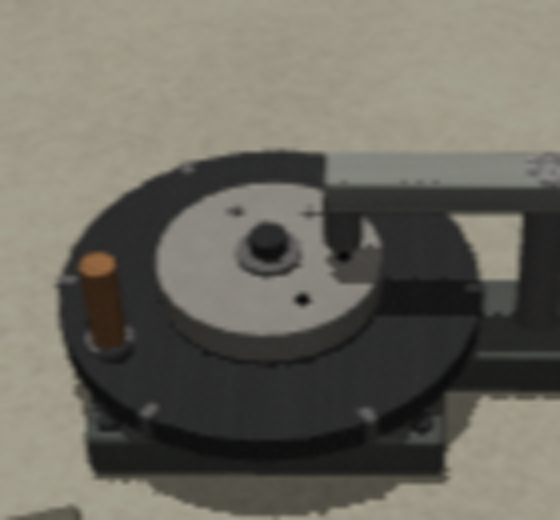

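The round table is the left one in the top view: nut at about (182.5, 227.5), handle top at about (190.5, 273). Clockwise takes the handle to the left, toward +y.

```bash
cat > h.py <<'E'
import numpy as np,pickle
def ray(s,uv,z):
    K=s["camera_matrix"];T=s["extrinsics"];R=T[:3,:3];t=T[:3,3]
    d=R.T@np.linalg.inv(K)@np.array([uv[0],uv[1],1.]);o=-R.T@t
    return o+d*(z-o[2])/d[2]
E
python3 - <<'E'
from h import *
t=pickle.load(open("top0.pkl","rb"));s=pickle.load(open("side0.pkl","rb"))
z=lambda x,y,x0,y0:((x+.5)/4-.5+x0,(y+.5)/4-.5+y0)
nut=[ray(t,z(250,270,120,160),84),ray(s,z(268,237,170,90),84)]
disc=[ray(t,z(262,273,120,160),50)]
hd=[ray(t,z(282,453,120,160),103),ray(s,z(98,264,170,90),103)]
for n,v in dict(nut=nut,disc=disc,hd=hd).items(): print(n,np.round(v,1).tolist())
for a in nut: print([round(float(np.linalg.norm((h-a)[:2])),1) for h in hd])
E
```

```text
nut [[508.8, 165.7, 84.0], [509.4, 164.8, 84.0]]
disc [[508.4, 166.1, 50.0]]
hd [[421.0, 146.8, 103.0], [422.4, 146.1, 103.0]]
[89.8, 88.6]
[90.3, 89.0]
```

>>> drive_tool(
  fingers=[0,0,0,0,0,0,0,0,0,0],
  dp=[
    [-4.2,-4.7,0],
    [-8.4,-9.4,0],
    [-12.6,-14,0],
    [-16.8,-18.7,0],
    [-21,-23.4,0],
    [-25.3,-28.1,0],
    [-29.5,-32.8,0],
    [-34.5,-34.6,0],
    [-39.5,-36.4,0],
    [-44.5,-38.2,0],
  ],
  roll=[0.1,0.2,0.3,0.4,0.5,0.6,0.71,0.71,0.71,0.71],
)

```text
time_s: 1.75
tool_pos: [431.4, -39.3, 168.9]
ee_rot: [[-0.307, -0.952, 0.001], [-0.952, 0.307, -0.0], [-0.0, -0.001, -1.0]]
wrist_force: [0.3, -0.4, -0.3]
grip_width: 94.1
```

```bash
cat > st.py <<'E'
import sys,numpy as np
from workcell import readout
s=readout.state();R=np.array(s["ee_rot"]);p=np.array(s["tool_pos"])
print(s["time_s"],np.round(p,1),np.round(s["qpos"],1),np.round(R,3).tolist(),np.round(s["wrist_force"],1),round(s["grip_width"],1))
for a in sys.argv[1:]:
    t=np.array(eval(a),float); print(a,np.round(R.T@(t-p)/10,2))
E
python3 st.py 421.5,146.5,135 421.5,146.5,72
```

```text
1.75 [431.4 -39.3 168.9] [-20.3 -17.  119.6   0.   77.3  87.6] [[-0.307, -0.952, 0.001], [-0.952, 0.307, -0.0], [-0.0, -0.001, -1.0]] [ 0.3 -0.4 -0.3] 94.1
421.5,146.5,135 [-17.38   6.66   3.39]
421.5,146.5,72 [-17.38   6.66   9.69]
```

>>> drive_tool(
  fingers=[0,0,0,0,0],
  dp=[
    [-5.8,2.2,0],
    [-11.6,4.4,0],
    [-17.4,6.7,0],
    [-17.4,6.7,3.4],
    [-17.4,6.7,3.4],
  ],
  roll=[0,0,0,0,0],
)

```text
time_s: 2.38
tool_pos: [418.9, 147.4, 132.8]
ee_rot: [[-0.306, -0.952, -0.004], [-0.952, 0.306, -0.001], [0.002, 0.004, -1.0]]
wrist_force: [0.1, 0.8, 0.3]
grip_width: 94.2
```

```bash
python3 st.py 421.5,146.5,72; python3 - <<'E'
from h import *; import cv2
from workcell import optics,nets
a=[]
for c in ["wrist","side"]:
    s=optics.snapshot(c);pickle.dump(s,open(c+"1.pkl","wb"));a.append(s["image"])
    print(c,[(np.round(d["bbox"],1).tolist(),round(d["conf"],2)) for d in nets.search_frame(c,"round_handle")[:3]])
    for q in [(421.5,146.5,103)]:
        p=s["extrinsics"]@np.array([*q,1]);u=s["camera_matrix"]@p[:3];print(c,u[:2]/u[2])
cv2.imwrite("pics/w1.png",a[0]);cv2.imwrite("pics/s1.png",cv2.resize(a[1][80:240,120:340],None,fx=3.5,fy=3.5))
E
```

```text
2.375 [418.9 147.4 132.8] [  4.7 -12.7 120.1  -0.   72.8 112.5] [[-0.306, -0.952, -0.004], [-0.952, 0.306, -0.001], [0.002, 0.004, -1.0]] [0.1 0.8 0.3] 94.2
421.5,146.5,72 [-0.01 -0.3   6.08]
wrist [([231.4, 119.6, 246.4, 239.2], 0.92)]
wrist [282.17005641 218.83049581]
side [([234.8, 167.8, 104.2, 68.5], 0.92)]
side [193.61954608 155.57201505]
```

View pics/w1.png

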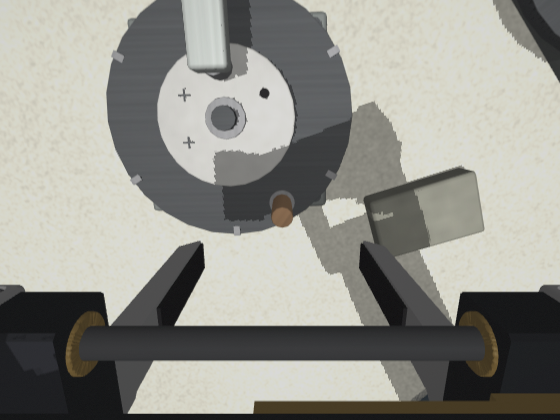

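View pics/s1.png

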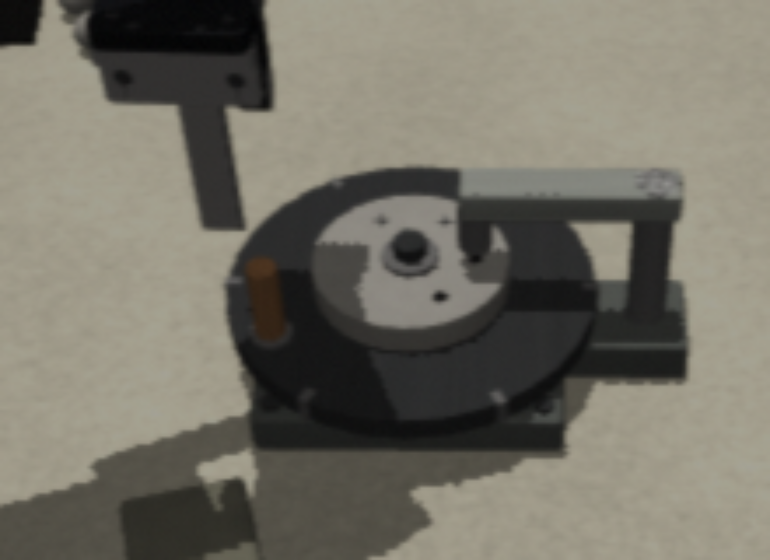

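The wrist view shows the handle top at (282, 215) against a predicted (282, 219), so the position holds. Next I descend and pinch.

>>> drive_tool(
  fingers=[0,0,0,255,255,255,255,255],
  dp=[
    [0,-0.35,3],
    [0,-0.35,6.1],
    [0,-0.35,6.1],
    [0,-0.35,6.1],
    [0,-0.35,6.1],
    [0,-0.35,6.1],
    [0,-0.35,6.1],
    [0,-0.35,6.1],
  ],
  roll=[0,0,0,0,0,0,0,0],
  force=25,
)

```text
time_s: 3.58
tool_pos: [425.9, 145.1, 75.4]
ee_rot: [[-0.309, -0.951, 0.003], [-0.951, 0.309, 0.0], [-0.001, -0.003, -1.0]]
wrist_force: [-0.1, 1.0, 0.1]
grip_width: 47.2
```

```bash
python3 - <<'E'
import numpy as np
from workcell import readout
s=readout.state();R=np.array(s["ee_rot"]);p=np.array(s["tool_pos"]);print(s["time_s"],p,s["wrist_force"],s["grip_width"])
h=np.array([509,165.5]);
for d in range(0,67,6):
    a=np.radians(192.2-d);q=h+89.8*np.array([np.cos(a),np.sin(a)])
    print(d,np.round(q,1),np.round(R.T@(np.r_[q,p[2]]-p)/10,2))
E
```

```text
3.575 [425.85649267 145.12619843  75.43292396] [-0.08698414  0.97513841  0.08462133] 47.176044403072225
0 [421.2 146.5] [ 0.01  0.48 -0.  ]
6 [419.7 155.8] [-0.83  0.91 -0.  ]
12 [419.2 165.2] [-1.7   1.25 -0.  ]
18 [419.7 174.6] [-2.61  1.5  -0.  ]
24 [421.1 183.9] [-3.54  1.65 -0.  ]
30 [423.5 193. ] [-4.48  1.7  -0.  ]
36 [426.8 201.7] [-5.41  1.65  0.  ]
42 [431.1 210.1] [-6.34  1.51  0.  ]
48 [436.2 218. ] [-7.25  1.27  0.  ]
54 [442.1 225.4] [-8.13  0.94  0.01]
60 [448.7 232. ] [-8.97  0.51  0.01]
66 [456. 238.] [-9.76  0.    0.01]
```

>>> drive_tool(
  fingers=[255,255,255,255,255,255,255,255],
  dp=[
    [0,0.4,0.3],
    [0,0.4,0.3],
    [0,0.4,0.3],
    [0,0.4,0.3],
    [0,0.4,0.3],
    [0,0.4,0.3],
    [0,0.4,0.3],
    [0,0.4,0.3],
  ],
  roll=[0,0,0,0,0,0,0,0],
  force=25,
)

```text
time_s: 4.58
tool_pos: [422.1, 146.3, 72.4]
ee_rot: [[-0.309, -0.951, 0.003], [-0.951, 0.309, 0.0], [-0.001, -0.003, -1.0]]
wrist_force: [0.5, 0.9, -0.1]
grip_width: 0.6
```

```bash
cat > arc.py <<'E'
import numpy as np,cv2
from workcell import readout,optics
s=readout.state();R=np.array(s["ee_rot"]);p=np.array(s["tool_pos"]);print(s["time_s"],p,s["wrist_force"],s["grip_width"],np.round(s["qpos"],1))
h=np.array([509,165.5]);v=p[:2]-h;print("tcp r,ang",np.hypot(*v),192.2-np.degrees(np.arctan2(v[1],v[0]))%360)
for d in range(0,67,6):
    a=np.radians(192.2-d);q=h+89.8*np.array([np.cos(a),np.sin(a)])
    print(d,np.round(q,1),np.round(R.T@(np.r_[q,p[2]]-p)/10,2))
E
python3 arc.py; python3 - <<'E'
from workcell import optics
import cv2
cv2.imwrite("pics/w2.png",optics.snapshot("wrist")["image"])
E
```

```text
4.575 [422.05931774 146.34987032  72.4153149 ] [ 0.51730006  0.92506177 -0.07591382] 0.5611446871463541 [  4.5  -7.7 122.7  -0.   64.8 112.5]
tcp r,ang 89.02477013772386 -0.2219883378306804
0 [421.2 146.5] [ 0.01  0.08 -0.  ]
6 [419.7 155.8] [-0.83  0.51 -0.  ]
12 [419.2 165.2] [-1.7   0.85 -0.  ]
18 [419.7 174.6] [-2.61  1.1  -0.  ]
24 [421.1 183.9] [-3.54  1.25 -0.  ]
30 [423.5 193. ] [-4.48  1.3   0.  ]
36 [426.8 201.7] [-5.42  1.26  0.  ]
42 [431.1 210.1] [-6.34  1.11  0.  ]
48 [436.2 218. ] [-7.25  0.87  0.  ]
54 [442.1 225.4] [-8.13  0.54  0.01]
60 [448.7 232. ] [-8.97  0.11  0.01]
66 [456. 238.] [-9.76 -0.4   0.01]
```

View pics/w2.png

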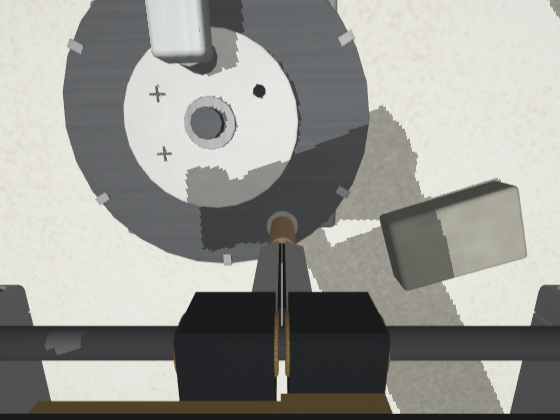

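The fingers closed fully (0.6 mm) on the robot side of the handle, so the pinch missed. I'll measure the fingertip against the handle in the images.

```bash
python3 - <<'E'
from h import *; import cv2
from workcell import optics,readout
p=np.array(readout.state()["tool_pos"])
for c,b in {"wrist":(150,400,140,420),"side":(120,340,80,240),"top":(120,280,180,340)}.items():
    s=optics.snapshot(c);pickle.dump(s,open(c+"3.pkl","wb"));im=cv2.resize(s["image"][b[2]:b[3],b[0]:b[1]],None,fx=2.1 if c=="wrist" else 3.5,fy=2.1 if c=="wrist" else 3.5)
    f=2.1 if c=="wrist" else 3.5
    for q,col in [((*p,),(0,0,255)),((421.3,146.5,103),(0,255,0)),((421.3,146.5,53),(255,0,0))]:
        x=s["extrinsics"]@np.array([*q,1]);u=s["camera_matrix"]@x[:3];u=u[:2]/u[2];print(c,u)
        cv2.drawMarker(im,(int((u[0]-b[0])*f),int((u[1]-b[2])*f)),col,0,14,1)
    cv2.imwrite(f"pics/{c}3.png",im)
E
```

```text
wrist [282.33809729 234.60665815]
wrist [282.52800375 252.00147454]
wrist [282.40362658 227.24529385]
side [195.79371257 167.14659593]
side [193.51593639 155.59065198]
side [196.54839231 174.20406048]
top [193.07038815 271.41928008]
top [190.27449569 272.70249989]
top [194.62726737 271.26264261]
```

View pics/wrist3.png

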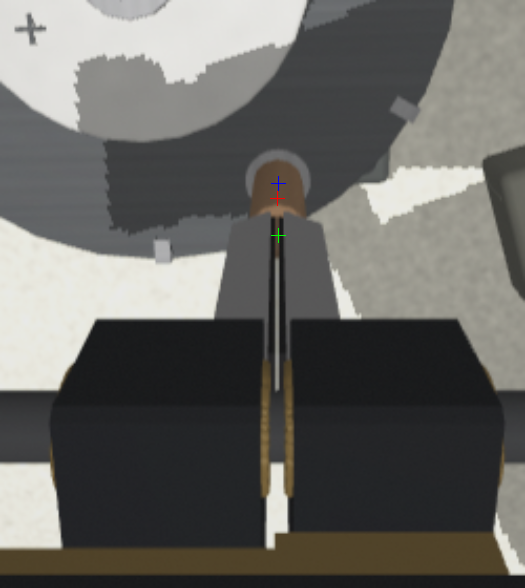

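View pics/side3.png

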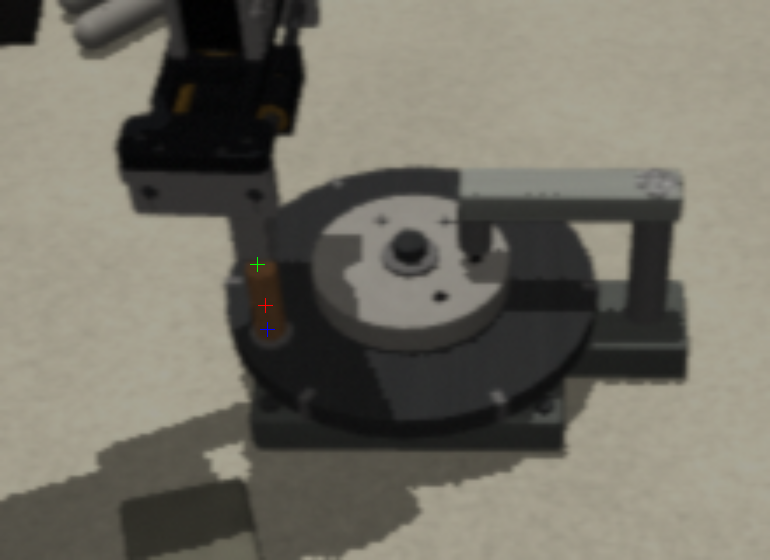

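View pics/top3.png

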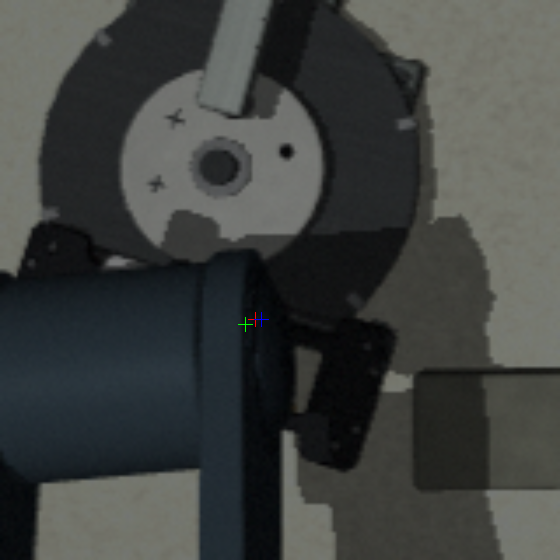

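```bash
python3 - <<'E'
from h import *
def pr(s,q):
    x=s["extrinsics"]@np.array([*q,1]);u=s["camera_matrix"]@x[:3];return np.round(u[:2]/u[2],1)
s=pickle.load(open("side1.pkl","rb"));w=pickle.load(open("wrist1.pkl","rb"))
p=np.array([418.9,147.4,132.8]);x=np.array([-.306,-.952,.002]);y=np.array([-.952,.306,0.004])
for k in (47,60):
  for m in (-8,8): print("s1 near finger tip",k,m,pr(s,p+k*x+m*y))
for k in (-47,47,60):
  for m in (-8,8): print("w1 finger tip",k,m,pr(w,p+k*x+m*y))
for n in("wrist1","wrist3"):
  w=pickle.load(open(n+".pkl","rb"));T=w["extrinsics"];print(n,"cam",np.round(-T[:3,:3].T@T[:3,3],1),np.round(T[:3,:3],2).tolist())
p=np.array([422.1,146.3,72.4])
for dz in(0,10,20,30,38):
  for m in(-8,8): print(dz,m,"wrist",pr(w,p+m*y+[0,0,dz]),"zoom",(pr(w,p+m*y+[0,0,dz])-[150,140])*2.1)
E
```

```text
s1 near finger tip 47 -8 [190.8 160.9]
s1 near finger tip 47 8 [181.9 160.6]
s1 near finger tip 60 -8 [189.7 165.9]
s1 near finger tip 60 8 [180.8 165.6]
w1 finger tip -47 -8 [215.8 223.9]
w1 finger tip -47 8 [217.  245.1]
w1 finger tip 47 -8 [348.7 223.9]
w1 finger tip 47 8 [347.5 245.1]
w1 finger tip 60 -8 [367.1 223.9]
w1 finger tip 60 8 [365.5 245.1]
wrist1 cam [492.4 124.8 348.4] [[-0.31, -0.95, 0.0], [-0.92, 0.3, 0.27], [-0.25, 0.08, -0.96]]
wrist3 cam [493.9 123.4 288.6] [[-0.31, -0.95, -0.0], [-0.92, 0.3, 0.26], [-0.25, 0.08, -0.97]]
0 -8 wrist [282.3 223.8] zoom [277.83 175.98]
0 8 wrist [282.4 245. ] zoom [278.04 220.5 ]
10 -8 wrist [282.4 228.2] zoom [278.04 185.22]
10 8 wrist [282.4 250.3] zoom [278.04 231.63]
20 -8 wrist [282.4 233. ] zoom [278.04 195.3 ]
20 8 wrist [282.4 256. ] zoom [278.04 243.6 ]
30 -8 wrist [282.4 238.3] zoom [278.04 206.43]
30 8 wrist [282.5 262.3] zoom [278.25 256.83]
38 -8 wrist [282.4 242.9] zoom [278.04 216.09]
38 8 wrist [282.5 267.8] zoom [278.25 268.38]
```

Both views put the fingertips about 36 mm higher than the reported TCP. In the side view the tip is at row 145 against a predicted 161–166, and in the wrist view the finger span fits a depth about 35 mm shorter. So the tips closed just above the handle's top. I'll reopen, go part of the way down, and look again.

>>> drive_tool(
  fingers=[100,100,100,100,100,100,100,100],
  dp=[
    [0,0,0],
    [0,0,0],
    [0,0,0],
    [0,0,0],
    [0,0,0],
    [0,0,0.8],
    [0,0,1.6],
    [0,0,1.6],
  ],
  roll=[0,0,0,0,0,0,0,0],
)

```text
time_s: 5.78
tool_pos: [421.1, 146.3, 55.2]
ee_rot: [[-0.309, -0.951, 0.001], [-0.951, 0.309, -0.0], [-0.0, -0.001, -1.0]]
wrist_force: [-0.2, 0.3, -0.5]
grip_width: 57.2
```

```bash
python3 arc.py|head -4; python3 - <<'E'
from workcell import optics
import cv2,numpy as np,pickle
s=optics.snapshot("wrist");pickle.dump(s,open("wrist4.pkl","wb"));a=s["image"]
b=optics.snapshot("side")["image"][80:240,120:340]
cv2.imwrite("pics/w4.png",cv2.resize(a[120:400,130:430],None,fx=2,fy=2));cv2.imwrite("pics/s4.png",cv2.resize(b,None,fx=3.5,fy=3.5))
E
```

```text
5.775 [421.11785794 146.25608281  55.2443866 ] [-0.19111999  0.27126479 -0.47914199] 57.16096859944093 [  4.5  -6.1 123.3  -0.   62.8 112.5]
tcp r,ang 89.96443320911432 -0.15134296401279812
0 [421.2 146.5] [-0.03 -0.    0.  ]
6 [419.7 155.8] [-0.86  0.43 -0.  ]
```

View pics/w4.png

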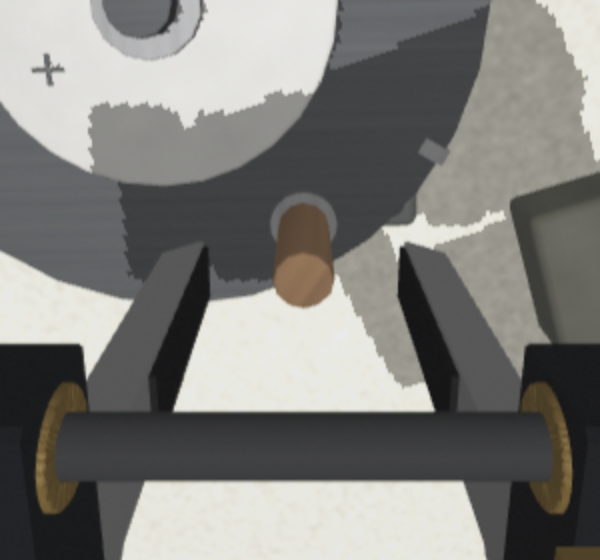

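View pics/s4.png

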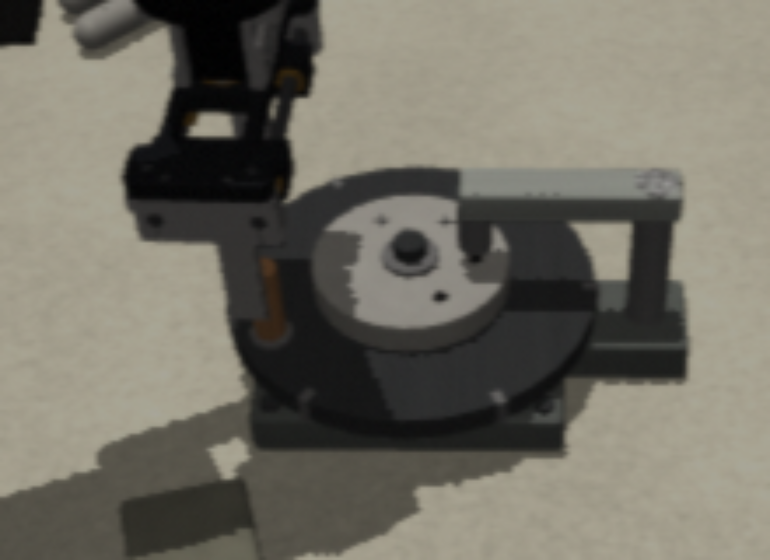

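The handle now sits centred between the tips, which are about 10 mm below its top. I'll go 18 mm deeper and close.

>>> drive_tool(
  fingers=[100,100,255,255,255,255,255,255,255],
  dp=[
    [0,0,1],
    [0,0,1.8],
    [0,0,1.8],
    [0,0,1.8],
    [0,0,1.8],
    [0,0,1.8],
    [0,0,1.8],
    [0,0,1.8],
    [0,0,1.8],
  ],
  roll=[0,0,0,0,0,0,0,0,0],
  force=25,
)

```text
time_s: 7.0
tool_pos: [422.1, 146.3, 38.4]
ee_rot: [[-0.309, -0.951, 0.003], [-0.951, 0.309, -0.0], [-0.001, -0.003, -1.0]]
wrist_force: [-1.4, -0.6, 2.5]
grip_width: 17.4
```

```bash
python3 arc.py
```

```text
7.0 [422.10346907 146.32107549  38.3914847 ] [-1.420797   -0.55861908  2.5101824 ] 17.41916333886406 [  4.5  -4.3 123.7  -0.   60.4 112.5]
tcp r,ang 88.98785441490922 -0.24620917829756195
0 [421.2 146.5] [ 0.01  0.09 -0.  ]
6 [419.7 155.8] [-0.83  0.52 -0.  ]
12 [419.2 165.2] [-1.7   0.86 -0.  ]
18 [419.7 174.6] [-2.61  1.1  -0.  ]
24 [421.1 183.9] [-3.54  1.26 -0.  ]
30 [423.5 193. ] [-4.48  1.31 -0.  ]
36 [426.8 201.7] [-5.42  1.26  0.  ]
42 [431.1 210.1] [-6.35  1.12  0.  ]
48 [436.2 218. ] [-7.25  0.88  0.  ]
54 [442.1 225.4] [-8.13  0.54  0.  ]
60 [448.7 232. ] [-8.97  0.12  0.01]
66 [456. 238.] [-9.76 -0.39  0.01]
```

Grip confirmed at 17.4 mm. Now I turn along the arc.

>>> drive_tool(
  fingers=[255,255,255,255,255,255,255],
  dp=[
    [-0.85,0.45,0],
    [-1.7,0.8,0],
    [-2.6,1.05,0],
    [-3.55,1.2,0],
    [-4.5,1.25,0],
    [-5.4,1.2,0],
    [-5.4,1.2,0],
  ],
  roll=[0,0,0,0,0,0,0],
)

```text
time_s: 7.88
tool_pos: [426.3, 201.4, 38.4]
ee_rot: [[-0.309, -0.951, -0.0], [-0.951, 0.309, -0.001], [0.001, -0.0, -1.0]]
wrist_force: [-3.3, 0.9, 3.7]
grip_width: 17.3
```

```bash
python3 arc.py
```

```text
7.875 [426.30075215 201.35389162  38.37019946] [-3.25131788  0.93985604  3.67278615] 17.27940272350184 [ 11.5  -0.6 120.1  -0.   60.5 119.5]
tcp r,ang 90.13693548360537 35.63892930250438
0 [421.2 146.5] [ 5.37 -1.21  0.  ]
6 [419.7 155.8] [ 4.54 -0.78  0.  ]
12 [419.2 165.2] [ 3.66 -0.44  0.  ]
18 [419.7 174.6] [ 2.75 -0.2   0.  ]
24 [421.1 183.9] [ 1.82 -0.05  0.  ]
30 [423.5 193. ] [0.89 0.01 0.  ]
36 [426.8 201.7] [-0.05 -0.04 -0.  ]
42 [431.1 210.1] [-0.98 -0.18 -0.  ]
48 [436.2 218. ] [-1.89 -0.42 -0.  ]
54 [442.1 225.4] [-2.77 -0.76 -0.  ]
60 [448.7 232. ] [-3.61 -1.18 -0.  ]
66 [456. 238.] [-4.4  -1.69 -0.  ]
```

>>> drive_tool(
  fingers=[255,255,255,255,255,255],
  dp=[
    [-0.95,-0.15,0],
    [-1.9,-0.4,0],
    [-2.75,-0.75,0],
    [-3.6,-1.2,0],
    [-3.6,-1.2,0],
    [-3.6,-1.2,0],
  ],
  roll=[0,0,0,0,0,0],
)

```text
time_s: 8.62
tool_pos: [447.9, 232.8, 38.4]
ee_rot: [[-0.309, -0.951, -0.002], [-0.951, 0.309, 0.001], [-0.0, 0.002, -1.0]]
wrist_force: [-4.9, 3.5, 4.4]
grip_width: 17.6
```

```bash
python3 arc.py|head -3;  python3 - <<'E'
from workcell import optics
import cv2
cv2.imwrite("pics/w5.png",optics.snapshot("wrist")["image"])
E
```

```text
8.625 [447.93225776 232.79211202  38.40969829] [-4.85881909  3.53054274  4.41147198] 17.6301530454548 [1.450e+01 4.000e+00 1.154e+02 1.000e-01 6.070e+01 1.225e+02]
tcp r,ang 90.87077353479927 59.97618717697159
0 [421.2 146.5] [ 9.03 -0.13 -0.  ]
```

View pics/w5.png

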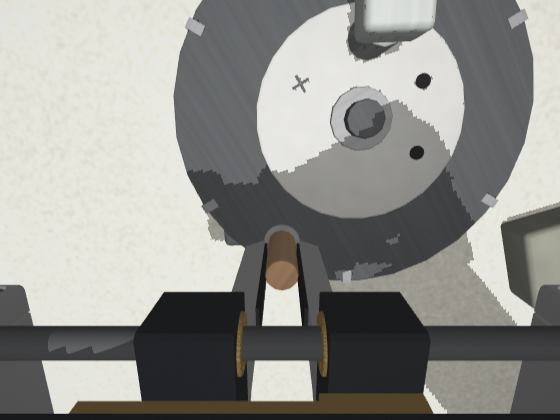

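The table has turned one station: two drilled holes are clear at (423, 80) and (416, 153), with the handle still between the fingers at (282, 265). Now I release and lift.

>>> drive_tool(
  fingers=[120,120,120,120,120,120,120,120,120,120],
  dp=[
    [0,0,0],
    [0,0,0],
    [0,0,0],
    [0,0,0],
    [0,0,0],
    [0,0,-3],
    [0,0,-7],
    [0,0,-12],
    [0,0,-15],
    [0,0,-15],
  ],
  roll=[0,0,0,0,0,0,0,0,0,0],
)

```text
time_s: 9.93
tool_pos: [450.1, 233.1, 191.1]
ee_rot: [[-0.309, -0.951, 0.004], [-0.951, 0.309, 0.003], [-0.004, -0.003, -1.0]]
wrist_force: [-0.8, 0.1, 0.1]
grip_width: 50.0
```

```bash
python3 - <<'E'
from workcell import optics,readout
from h import *
import cv2
a=[]
for c in("side","wrist"):
    s=optics.snapshot(c);pickle.dump(s,open(c+"6.pkl","wb"));cv2.imwrite(f"pics/{c}6.png",s["image"])
    h=np.array([509,165.5])
    for d in(54,57,60,63,66):
        t=np.radians(192.2-d);q=[*(h+89.8*np.array([np.cos(t),np.sin(t)])),103,1]
        x=s["extrinsics"]@np.array(q);u=s["camera_matrix"]@x[:3];print(c,d,np.round(u[:2]/u[2],1))
print(readout.state()["wrist_force"])
E
```

```text
side 54 [197.1 128.5]
side 57 [198.4 127.2]
side 60 [199.7 126. ]
side 63 [201.2 124.7]
side 66 [202.7 123.6]
wrist 54 [291.5 209.1]
wrist 57 [287.2 207.1]
wrist 60 [282.9 204.9]
wrist 63 [278.8 202.4]
wrist 66 [274.8 199.8]
[-0.64014772 -0.30561848 -0.44322874]
```

View pics/side6.png

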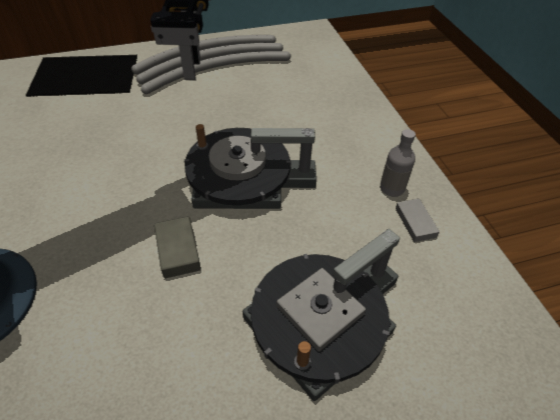

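View pics/wrist6.png

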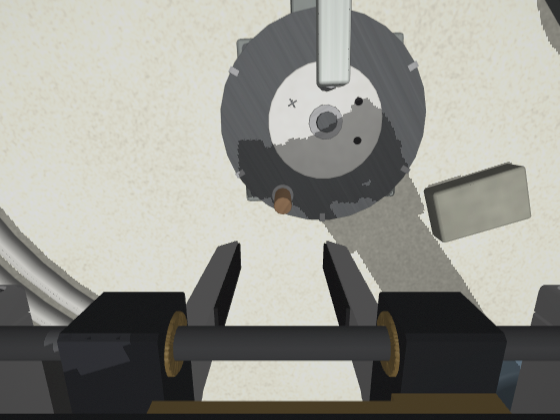

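The handle top is at (283, 205) in the wrist view, against (282.9, 204.9) predicted for 60°. The square table's handle is still at (304, 350) in the side view, as at the start.

```bash
python3 -c "
from workcell import workorder,readout
print(readout.state()['time_s']);print(workorder.hand_in())"
```

```text
10.025
the job is handed in; nothing more can be done
None
```

I turned the round-blank table one station (60°) clockwise by its handle, let go, lifted clear and handed the job in at about 10 s.

**Last checks**
- **Round table:** after release, the handle's top in the wrist image was at (283, 205), within a pixel of where 60° would put it. Two drilled holes now show clear of the guide.
- **Square table:** its handle had not moved in the side view.
- **Robot:** the wrist force read under 1 N, so nothing was being touched.

**What failed or disagreed**
- **First pinch:** it closed on air.
- **Reported tool height:** the images showed the fingertips about 36 mm higher than the reported TCP. I went that much deeper, and the second pinch held the handle at about 17.4 mm. I did not find the cause of the offset.

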